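Brush out the leaning beaker

TASK

Push the loose stand that holds the leaning glass beaker square and flush into the corner of the two fence bars, so that it is braced. Then take the brush from its pot and scrub the beaker gently, without banging the glass: touch the bottom with the brush and draw it up to near the rim with the bristles pressed lightly on the lower wall (the downhill side, on which the beaker leans), then run it back down to touch the bottom again. Stand the brush back in its pot, bristles down, with the stand still home in the corner and the bystanders left where they are.

Things in the scene. Friction and masses are not known exactly. Their poses are not given: they have to be found in the camera images.
- tray: Fixed thin white plate on the bench, 260 (x) x 300 (y) x 4 mm, with two aluminium fence bars 12 mm thick whose tops stand 26 mm above the bench, meeting in a corner. Origin: centre of the plate's underside, on the bench. The inner face of the far bar is at x = +118 mm, that of the left bar at y = +138 mm of its frame; the -x and -y edges are open.
- stand: Loose stand, about 0.75 kg with its beaker: grey rectangular base 150 (x) x 190 (y) x 24 mm lying on the tray plate, carrying a white cradle and the beaker. Origin: centre of the base's underside (4 mm above the bench). Home in the corner its centre is at x = +43, y = +43 mm of the tray's frame, its axes parallel to the tray's. It starts some cm short of both bars and a little turned.
- beaker: Open glass beaker fixed in the stand, leaning 32 degrees from vertical, mouth towards the stand's -y. Outer radius 36, inner radius 32.5, height 101 mm. Origin: centre of its outer bottom, at (0, +35, +48) mm in the stand's frame. z: along its axis, out of the mouth; inner floor at z = 6, rim at z = 101 mm. Lower (downhill) wall at -y, upper wall at +y of its frame.
- brush: Straight bottle brush 200 mm long, 0.12 kg, standing bristles down in its pot. Origin: centre of the flat bristle end; z runs along it to the handle. Stiff round bristle head 38 mm in diameter from z = 0 to 55 mm, 7 mm steel rod to 110 mm, black square handle 22 x 22 mm (sides along its x and y) from 110 to 200 mm.
- brush_grip (a point): Point on the axis of the brush's handle to grip, 165 mm from the bristle end.
- pot: Fixed round steel pot, open at the top, outer radius 32, inner radius 28, height 70 mm. Origin: centre of its underside; inner floor 6 mm above it. It may stand at the left or right of the tray.
- bottle: Bystander: loose amber bottle, radius 32, height 150 mm. Origin: centre of its underside.
- tipbox: Bystander: loose box, 110 (x) x 80 (y) x 71 mm high. Origin: centre of its underside.
- dishes: Bystander: stack of flat round dishes, radius 45, height 48 mm. Origin: centre of its underside.

How it is judged (in metres and radians):
On the way, in this order (a step that is already met when the one before it is completed fails the run):
1. the stand is square and flush against both fence bars (x of stand in the frame of tray above 0.039 m and y of stand in the frame of tray above 0.039 m and angle between the x axis of stand and the x axis of tray, either way round below 0.035 rad and angle between stand's own z axis and vertical below 0.05 rad), for 0.2 s.
2. the brush touches the beaker's bottom (contact force between brush and beaker above 1 N and z of brush in the frame of beaker between -0.002 and 0.011 m and x of brush in the frame of beaker between -0.03 and 0.03 m and y of brush in the frame of beaker between -0.03 and 0.03 m), for 0.1 s.
3. the brush, drawn up near the rim but still inside, bears on the lower wall (contact force between brush and beaker above 1 N and z of brush in the frame of beaker between 0.04 and 0.098 m and y of brush in the frame of beaker between -0.03 and -0.006 m and x of brush in the frame of beaker between -0.03 and 0.03 m and y of brush in the frame of beaker below 0.03 m), for 0.1 s.
4. the brush touches the beaker's bottom again (all of step 2), for 0.1 s.
At the end, for the whole second after the job is handed in: The brush stands released and at rest in its pot, bristle end down on the pot's floor (within 6 mm) and within 15 mm of its centre, upright within 0.2 rad; the stand rests within 4 mm of flush with both fence bars, square within 0.035 rad (all of step 1 and angle between brush's own z axis and vertical below 0.2 rad and horizontal distance between brush and pot below 0.015 m and z of brush in the frame of pot below 0.012 m and linear speed of each of brush, stand below 0.02 m/s); the robot touches nothing.
It fails at once if the brush is pressed on the beaker with more than 40 N (contact force between brush and beaker above 40 N).
It fails at once if a bystander is moved more than 20 mm (distance of any of bottle, tipbox, dishes from where it was at the start of the episode above 0.02 m).
It also fails if it takes over 72 s, if anything falls off the work surface, if the arm or the gripper's body presses on something with over 40 N, if the wrist force passes 120 N, or if a joint passes its speed limit or range.

ROBOT

A 6-joint arm with a two-finger parallel gripper is mounted at the origin on the work surface. World frame = base frame: x ahead of the robot, y to its left, z up, the work surface at z = 0. Lengths are in m, angles in degrees, forces in N, time in s.
With the tool pointing down it reaches from about 0.3 to 0.75 m from the base axis. Payload 8.5 kg.
Tool frame: the origin (TCP) lies at the very end of the fingers, on their centre line; the grasp point (between the pads) lies 19 mm behind it (env.tcp_to_grasp is the distance from the TCP to the grasp point, in m); z points along the fingers, y is the line along which they close (so a half turn about z gives the same grasp; the last joint's range is limited). The gripper opens to 85 mm and grips with 20 to 120 N. Pads are 22 mm wide; open, the fingers measure 114 mm over their backs; the gripper's body (76 mm by 85 mm) begins 54 mm behind the grasp point. The pads swing forward as they close: fully open they stand 13 mm farther back than shut.
Start: joints at [-82.58, 21.807, 74.336, -0, 83.858, -12.336], TCP at [0.186, -0.518, 0.231] pointing down, gripper open.
Joint ranges: [-178.18, 178.18], [-50.72, 133.34], [12.68, 142.11], [-81.47, 261.47], [9.98, 163.14], [-165.26, 165.26]. Speed limits (degrees/s): [136.94, 136.94, 180, 180, 180, 180].

INTERFACE

Orientations are given as a 3x3 rotation matrix whose columns are the frame's x, y, z axes.
In Python, from rig import status, get_image, env gives the robot as it stands.
- The arm moves only by the shell command python3 -m handwheel 'ROWS' [FORCE]. ROWS is text: rows parted by semicolons, each of 7 numbers parted by spaces: the shift along the world's x, y, z in cm, then the turn, a rotation vector about the world's x, y, z in degrees, then the opening, from 0 (shut) to 1 (fully open). In form: dx dy dz wx wy wz gripper; .... A call has 1 to 8 rows; each row is the pose to reach, as a shift and turn from the pose commanded when the call began; what a row does not reach only later rows make up. A row lasts 1/12 s, in which the tool goes at most 41.7 mm and 7.16 degrees, less where a joint would pass 70% of its speed; a pose out of reach is approached as far as the arm can. A call with a gripper value outside its range is refused whole. The fingers move at their own pace and stop on an object; FORCE is the grip in N (left out, the last holds). Time passes only in rows, so rows that repeat a pose let the fingers close. It gives the time, the measured TCP pose, the force, the opening and the grip force at its end, in the units of the state.
- status.observe(): the state, without advancing time (a new reading comes with each control period).
- get_image(name): name is "side" or "top"; returns a dict with "color" (400x640x3 uint8, red, green, blue), "vertical_fov" (degrees; the focal length in pixels is half the picture's height over the tangent of half this angle, whatever the lens; pixels are square), "cx", "cy" (the principal point, pixels), "xyz" and "orientation" of the camera in the world. Camera axes: x right, y down, z forward; pixel columns grow to the right and rows downward; lengths in m; the calibration is good to about 2 mm. A picture is of the moment at which its call begins. There is no depth.
- env.close_job(): hands the job in; it is judged then, once.
The state is a dict: "time_s": time; "q": joint angles; "qvel": joint speeds; "joint_efforts": joint torques, N m; "position": TCP position; "tool_rot": TCP orientation; "ft_force": force on the tool from outside, world axes, zero at the start; "wrist_torque": the same for the moment, N m; "grip_width": finger opening in m; "gripper_force": force on a finger pad.
Only numpy, scipy, OpenCV 4.12 (cv2) and the standard library are available. Lean on these libraries where they do the work, as an engineer would, in place of code of your own. Each camera call takes 0.05 s, during which the arm holds its last target. There are 200 camera calls.

## Working session

There is one attempt and no reset: what is moved stays moved. The work goes in short steps, Python scripts to look and compute and a shell command to move; the robot and the scene stay as the last step left them, time stands still between calls to the robot, and variables do not carry over. Pictures are saved under pics/ and viewed, at most 10 in all, crops included, and the job is handed in when it is done.

```bash
ls; mkdir -p pics; python3 - <<'E'
from rig import status,get_image,env
import cv2,numpy as np
s=status.observe();print(s)
for n in("side","top"):
    i=get_image(n);cv2.imwrite(f"pics/{n}0.png",i["color"][:,:,::-1])
    print(n,i["vertical_fov"],i["cx"],i["cy"],np.round(i["xyz"],4).tolist(),np.round(i["orientation"],4).tolist())
E
```

```text
pics
{'time_s': 0.0, 'q': array([-8.25785410e+01,  2.18390451e+01,  7.43854838e+01, -2.25722607e-04,
        8.38578927e+01, -1.23338406e+01]), 'qvel': array([-0.07591192,  0.0800738 ,  0.02823105,  0.0456753 , -0.02563473,
       -0.0207504 ]), 'joint_efforts': array([-3.36984458e-04, -4.48461270e+01, -2.31278318e+01, -2.11920146e-04,
        4.80349670e-03,  3.48969472e-06]), 'position': array([ 0.18587674, -0.5173197 ,  0.23072571]), 'tool_rot': array([[ 9.41144641e-01,  3.38004037e-01, -1.89694526e-04],
       [ 3.38003954e-01, -9.41143610e-01,  1.42597136e-03],
       [ 3.03454285e-04, -1.40616280e-03, -9.99998965e-01]]), 'ft_force': array([0.42356959, 0.77296134, 0.33981135]), 'wrist_torque': array([ 0.01054153,  0.11301708, -0.02243863]), 'gripper_force': 0.0, 'grip_width': 0.08523026299801599}
side 42.978919264789404 324.0902629724033 205.19794970338492 [0.3589, 1.2131, 0.9851] [[-0.9793, -0.1278, 0.1567], [-0.2016, 0.5552, -0.8069], [0.0161, -0.8218, -0.5695]]
top 43.20849201043541 326.5160720071515 199.1909844481091 [0.3233, 0.0104, 1.2437] [[-0.0567, -0.9765, 0.2081], [-0.9984, 0.0546, -0.0158], [0.0041, -0.2087, -0.978]]
```

View pics/side0.png

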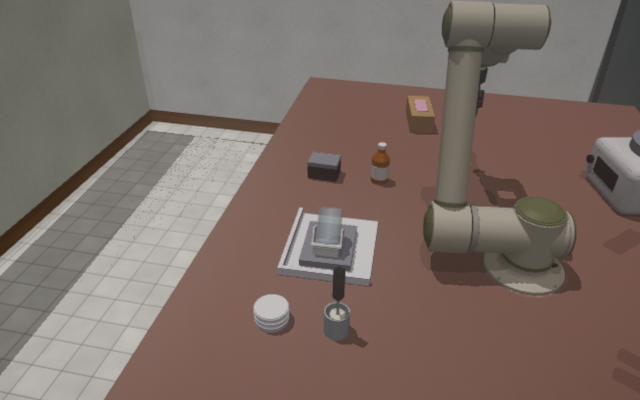

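View pics/top0.png

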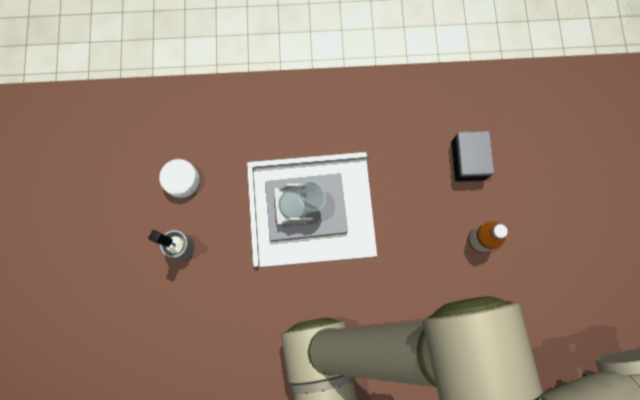

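Side: tray around (330,245), pot (337,322), dishes (271,312). Top: tray corners (248,162), (367,155), (376,258), (255,266); pot (177,246). I'll take enlarged crops next.

```bash
cat > h.py <<'E'
import cv2,numpy as np
from rig import status,get_image,env
def crop(n,x,y,w,h,k,out):
    i=get_image(n);c=i["color"][y:y+h,x:x+w,::-1];cv2.imwrite(out,cv2.resize(c,None,fx=k,fy=k,interpolation=cv2.INTER_CUBIC))
def cam(n):
    i=get_image(n);f=200/np.tan(np.radians(i["vertical_fov"]/2));return f,i["cx"],i["cy"],np.array(i["xyz"]),np.array(i["orientation"])
def ray(c,u,v):
    f,cx,cy,p,R=c;return p,R@np.array([(u-cx)/f,(v-cy)/f,1])
def at_z(c,u,v,z):
    p,d=ray(c,u,v);return p+d*(z-p[2])/d[2]
def proj(c,P):
    f,cx,cy,p,R=c;q=(np.atleast_2d(P)-p)@R;return np.c_[q[:,0]/q[:,2]*f+cx,q[:,1]/q[:,2]*f+cy]
E
python3 -c "
from h import *
crop('top',240,145,146,132,4.5,'pics/t1.png')
crop('top',140,150,80,120,5,'pics/t2.png')
crop('side',245,200,150,145,4,'pics/s1.png')"
```

```text
(no output)
```

View pics/t1.png

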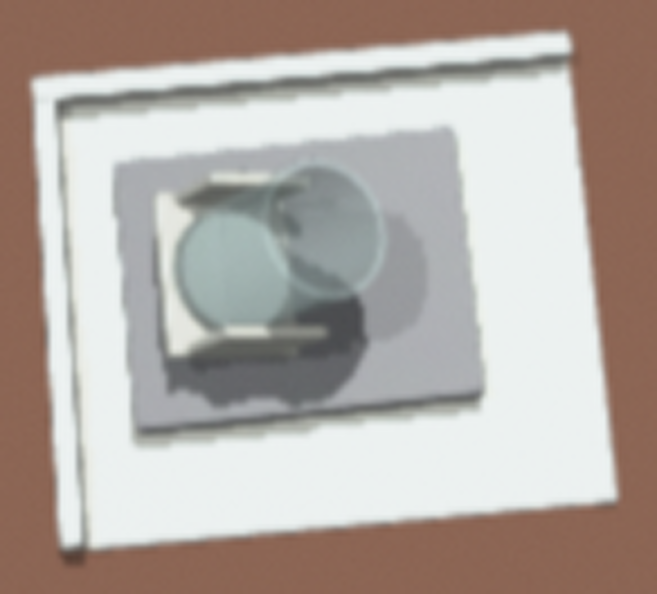

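View pics/s1.png

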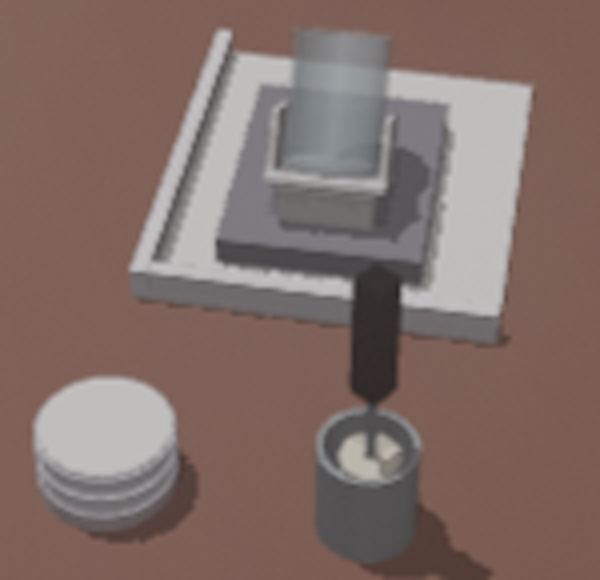

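View pics/t2.png

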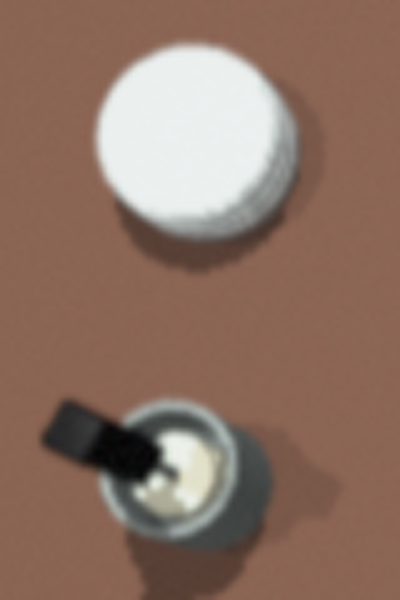

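```bash
cat > m1.py <<'E'
from h import *
T=cam('top');S=cam('side')
t=lambda U,V,z,x=240,y=145,k=4.5:at_z(T,(U+.5)/k-.5+x,(V+.5)/k-.5+y,z)
def fit(loc,w):
    loc=np.array(loc,float);w=np.array(w)[:,:2];a=loc[:,0]+1j*loc[:,1];b=w[:,0]+1j*w[:,1]
    am,bm=a.mean(),b.mean();th=np.angle((np.conj(a-am)*(b-bm)).sum());o=bm-np.exp(1j*th)*am
    r=b-(o+np.exp(1j*th)*a);return np.array([o.real,o.imag]),np.degrees(th),np.round(abs(r)*1000,1)
tray=fit([(.13,.15),(.13,-.15),(-.13,.15),(-.13,-.15)],[t(33,78,.026),t(567,33,.026),t(60,548,.026),t(617,500,.004)])
st=fit([(.075,.095),(.075,-.095),(-.075,-.095),(-.075,.095)],[t(113,163,.028),t(453,127,.028),t(484,393,.028),t(135,430,.028)])
print('tray',tray);print('stand',st)
a=np.radians(tray[1]);R=np.array([[np.cos(a),-np.sin(a)],[np.sin(a),np.cos(a)]])
print('stand in tray',R.T@(st[0]-tray[0]))
print('home world',tray[0]+R@[.043,.043])
def tri(U1,V1,U2,V2):
    p,d=ray(T,(U1+.5)/5-.5+140,(V1+.5)/5-.5+150);q,e=ray(S,(U2+.5)/4-.5+245,(V2+.5)/4-.5+200)
    A=np.c_[d,-e];s=np.linalg.lstsq(A,q-p,rcond=None)[0];return (p+d*s[0]+q+e*s[1])/2,np.linalg.norm(p+d*s[0]-q-e*s[1])
print('htop',tri(74,432,377,278));print('hbot',tri(150,463,373,397));print('potrim',tri(168,468,367,445),t(168,468,.07,140,150,5))
print('dishes',t(185,137,.048,140,150,5))
E
python3 m1.py
```

```text
tray (array([0.56344235, 0.03034777]), np.float64(1.972741676952433), array([0.8, 0.7, 0.5, 0.5]))
stand (array([0.56768692, 0.04327777]), np.float64(2.9068794608159902), array([1.1, 0.6, 0.8, 0.7]))
stand in tray [0.00468716 0.01277622]
home world [0.60493663 0.07480252]
htop (array([0.4875273 , 0.35304171, 0.20638665]), np.float64(0.0023918747370444003))
hbot (array([0.48694947, 0.35067894, 0.10954732]), np.float64(0.002827876816902619))
potrim (array([0.48922659, 0.35370584, 0.07147537]), np.float64(0.0021227799449335797)) [0.48836226 0.35409156 0.07      ]
dishes [0.6535108  0.35330342 0.048     ]
```

Tray at (0.563, 0.030) turned 2.0°. The stand is short by 38 mm in x and 30 mm in y, and turned by 0.9°. The pot and brush are at (0.488, 0.353). I'll push in x first with the fingers open, giving two contact points.

```bash
r='13.7 27.8 0 0 0 -17.8 1'; python3 -m handwheel '13.7 27.8 0 0 0 -17.8 1;13.7 27.8 0 0 0 -17.8 1;13.7 27.8 0 0 0 -17.8 1;13.7 27.8 0 0 0 -17.8 1;13.7 27.8 0 0 0 -17.8 1;13.7 27.8 0 0 0 -17.8 1;13.7 27.8 0 0 0 -17.8 1;13.7 27.8 0 0 0 -17.8 1'
python3 -m handwheel '13.7 27.8 0 0 0 0 1;13.7 27.8 0 0 0 0 1;13.7 27.8 0 0 0 0 1;13.7 27.8 0 0 0 0 1;13.7 27.8 0 0 0 0 1;13.7 27.8 0 0 0 0 1;13.7 27.8 0 0 0 0 1;13.7 27.8 -2 0 0 0 1'
```

```text
time_s: 1.02
position: [0.3237, -0.2358, 0.2315]
tool_rot: [[0.999, 0.036, 0.001], [0.036, -0.999, 0.001], [0.001, -0.001, -1.0]]
ft_force: [0.2, -0.6, 1.2]
grip_width: 0.0857
gripper_force: 0.0
time_s: 1.68
position: [0.4625, 0.042, 0.2138]
tool_rot: [[0.999, 0.037, 0.007], [0.037, -0.999, -0.0], [0.007, 0.001, -1.0]]
ft_force: [1.4, -1.2, -0.7]
grip_width: 0.0854
gripper_force: 0.0
```

```bash
python3 -m handwheel '0 0 -4 0 0 0 .5;0 0 -8 0 0 0 .5;0 0 -12 0 0 0 .5;0 0 -15 0 0 0 .5;0 0 -18 0 0 0 .5;0 0 -19.5 0 0 0 .5;0 0 -20.2 0 0 0 .5;0 0 -20.2 0 0 0 .5'
python3 -m handwheel '0.8 0 0 0 0 0 .5;1.4 0 0 0 0 0 .5;1.8 0 0 0 0 0 .5;2.2 0 0 0 0 0 .5;2.6 0.1 0 0 0 0 .5;3 .1 0 0 0 0 .5;3.4 0.1 0 0 0 0 .5;3.8 0.1 0 0 0 0 .5'
```

```text
time_s: 2.35
position: [0.4595, 0.0384, 0.0083]
tool_rot: [[0.999, 0.034, -0.002], [0.034, -0.999, 0.0], [-0.002, -0.001, -1.0]]
ft_force: [-0.5, 0.1, 0.4]
grip_width: 0.0424
gripper_force: 0.0
time_s: 3.02
position: [0.4968, 0.0397, 0.0095]
tool_rot: [[0.999, 0.035, -0.003], [0.035, -0.999, 0.0], [-0.003, -0.0, -1.0]]
ft_force: [-5.7, -0.3, 5.0]
grip_width: 0.0428
gripper_force: 3.0
```

```bash
python3 -m handwheel '.3 0 0 0 0 0 .5;.6 0 0 0 0 0 .5;.9 0 0 0 0 0 .5;1.2 0 0 0 0 0 .5;1.5 0 0 0 0 0 .5;1.7 0.1 0 0 0 0 .5;1.9 0.1 0 0 0 0 .5;1.9 0.1 0 0 0 0 .5'
python3 -m handwheel '.15 0 0 0 0 0 .5;.3 0 0 0 0 0 .5;.45 0 0 0 0 0 .5;.45 0 0 0 0 0 .5'
```

```text
time_s: 3.68
position: [0.5166, 0.0406, 0.0094]
tool_rot: [[0.999, 0.034, -0.001], [0.034, -0.999, 0.0], [-0.001, -0.0, -1.0]]
ft_force: [-4.5, 0.2, 2.8]
grip_width: 0.0429
gripper_force: 1.8
time_s: 4.02
position: [0.5211, 0.0406, 0.0094]
tool_rot: [[0.999, 0.034, -0.001], [0.034, -0.999, 0.0], [-0.001, -0.0, -1.0]]
ft_force: [-3.9, 0.4, 2.6]
grip_width: 0.0428
gripper_force: 2.2
```

```bash
python3 -m handwheel '.15 0 0 0 0 0 .5;.3 0 0 0 0 0 .5;.3 0 0 0 0 0 .5'
python3 -m handwheel '.15 0 0 0 0 0 .5;.3 0 0 0 0 0 .5;.3 0 0 0 0 0 .5'
```

```text
time_s: 4.27
position: [0.5216, 0.0406, 0.0091]
tool_rot: [[0.999, 0.035, -0.007], [0.035, -0.999, 0.0], [-0.007, -0.001, -1.0]]
ft_force: [-15.0, -1.7, 9.5]
grip_width: 0.0427
gripper_force: 7.1
time_s: 4.52
position: [0.5216, 0.0407, 0.009]
tool_rot: [[0.999, 0.035, -0.014], [0.035, -0.999, 0.0], [-0.014, -0.001, -1.0]]
ft_force: [-25.8, -4.2, 18.4]
grip_width: 0.0431
gripper_force: 13.2
```

```bash
python3 -m handwheel '-2 0 0 0 0 0 .5;-4.5 0 .5 0 0 0 .5;-6 -2 4 0 0 7 .5;-6 -5 6 0 0 14 .5;-6 -8.5 7 0 0 21 .5;-6 -12 7 0 0 28 .5;-3 -14 7 0 0 35 .5;1 -14 7 0 0 42 .5'
python3 -m handwheel '2 0 0 0 0 7 .5;4 0 0 0 0 14 .5;6.2 0 0 0 0 21 .5;7.2 0 0 0 0 28 .5;7.2 0 0 0 0 35 .5;7.2 0 -2 0 0 42 .5;7.2 0 -5 0 0 48 .5;7.2 0.5 -6.9 0 0 48 .5'
```

```text
time_s: 5.18
position: [0.5378, -0.1042, 0.0803]
tool_rot: [[0.729, 0.684, 0.002], [0.684, -0.729, -0.002], [0.0, 0.003, -1.0]]
ft_force: [0.8, -0.4, 0.3]
grip_width: 0.0431
gripper_force: 0.0
time_s: 5.85
position: [0.6096, -0.0952, 0.0086]
tool_rot: [[-0.025, 1.0, 0.001], [1.0, 0.025, -0.0], [-0.0, 0.001, -1.0]]
ft_force: [-0.7, -0.0, -0.6]
grip_width: 0.0426
gripper_force: 0.0
```

```bash
python3 -m handwheel '0 1 0 0 0 .5 .5;0 2 0 0 0 .5 .5;0 2.5 0 0 0 .5 .5;0 3 0 0 0 .5 .5;-.1 3.4 0 0 0 .5 .5;-.1 3.7 0 0 0 .5 .5;-.1 4 0 0 0 .5 .5;-.1 4.3 0 0 0 .5 .5'
python3 -m handwheel '0 .3 0 0 0 0 .5;0 .6 0 0 0 0 .5;0 .9 0 0 0 0 .5;-.05 1.1 0 0 0 0 .5;-.05 1.3 0 0 0 0 .5;-.05 1.5 0 0 0 0 .5;-.05 1.6 0 0 0 0 .5;-.05 1.6 0 0 0 0 .5'
```

```text
time_s: 6.52
position: [0.6092, -0.0528, 0.0119]
tool_rot: [[-0.029, 1.0, 0.003], [1.0, 0.029, -0.003], [-0.003, 0.003, -1.0]]
ft_force: [-0.9, -7.0, 4.6]
grip_width: 0.0427
gripper_force: 3.4
time_s: 7.18
position: [0.6087, -0.0366, 0.0119]
tool_rot: [[-0.029, 1.0, 0.003], [1.0, 0.029, -0.002], [-0.002, 0.003, -1.0]]
ft_force: [-0.3, -4.5, 2.7]
grip_width: 0.0426
gripper_force: 2.5
```

```bash
python3 -m handwheel '0 .2 0 0 0 0 .5;0 .4 0 0 0 0 .5;0 .6 0 0 0 0 .5;0 .6 0 0 0 0 .5'
python3 -m handwheel '0 .15 0 0 0 0 .5;0 .3 0 0 0 0 .5;0 .4 0 0 0 0 .5;0 .4 0 0 0 0 .5'
```

```text
time_s: 7.52
position: [0.6091, -0.0318, 0.0119]
tool_rot: [[-0.029, 1.0, 0.004], [1.0, 0.029, -0.005], [-0.005, 0.004, -1.0]]
ft_force: [0.1, -12.4, 3.3]
grip_width: 0.0428
gripper_force: 5.6
time_s: 7.85
position: [0.6093, -0.0316, 0.012]
tool_rot: [[-0.029, 1.0, 0.004], [1.0, 0.029, -0.01], [-0.01, 0.004, -1.0]]
ft_force: [-1.2, -29.6, 1.7]
grip_width: 0.0426
gripper_force: 14.7
```

```bash
python3 -m handwheel '0 -2 0 0 0 0 .5;0 -4.5 2 0 0 0 .5;0 -4.5 6 0 0 0 .8;0 -4.5 10 0 0 0 1;0 -4.5 14 0 0 -7 1;0 -4.5 18 0 0 -14 1;-1 -3 21.5 0 0 -21 1;-3 0 24 0 0 -28 1'
python3 -m handwheel '-1 4 1 0 0 -4 1;-2.5 8 1 0 0 -4 1;-4 12 1 0 0 -4 1;-5 16 1 0 0 -4 1;-6 20 1 0 0 -4 1;-7 24 1 0 0 -4 1;-8 28 1 0 0 -4 1;-9 32 1 0 0 -4 1'
python3 -m handwheel '0 3 0 0 0 0 1;0 6.3 0 0 0 0 1;0 6.3 0 0 0 0 1'
python3 -c "
from h import *
crop('top',240,145,146,132,4.5,'pics/t3.png')
crop('side',290,230,100,125,4.8,'pics/s3.png')"
```

```text
time_s: 8.52
position: [0.58, -0.0287, 0.2531]
tool_rot: [[0.452, 0.892, 0.006], [0.892, -0.452, -0.002], [0.001, 0.006, -1.0]]
ft_force: [-0.4, 0.2, 0.2]
grip_width: 0.0855
gripper_force: 0.0
time_s: 9.18
position: [0.4879, 0.2942, 0.26]
tool_rot: [[0.506, 0.863, 0.001], [0.863, -0.506, 0.001], [0.001, 0.001, -1.0]]
ft_force: [1.2, -0.4, -0.0]
grip_width: 0.0856
gripper_force: 0.0
time_s: 9.43
position: [0.4877, 0.36, 0.2593]
tool_rot: [[0.501, 0.865, 0.0], [0.865, -0.501, 0.002], [0.002, -0.001, -1.0]]
ft_force: [-0.2, 0.7, 0.1]
grip_width: 0.0854
gripper_force: 0.0
```

View pics/t3.png

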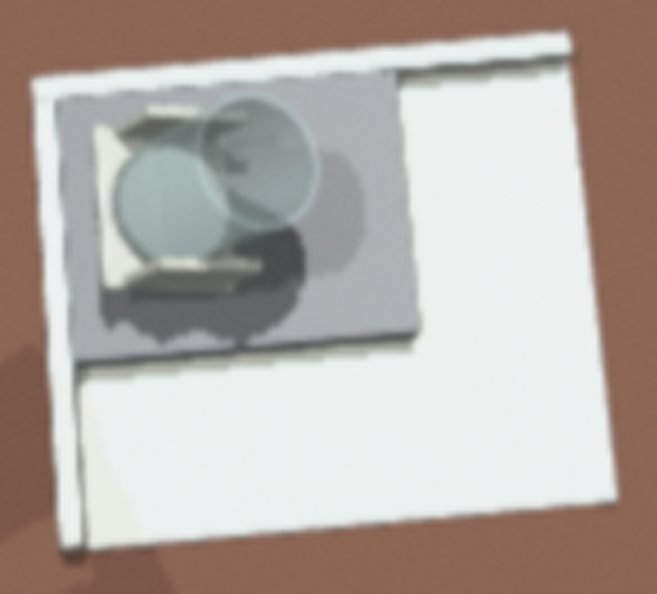

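View pics/s3.png

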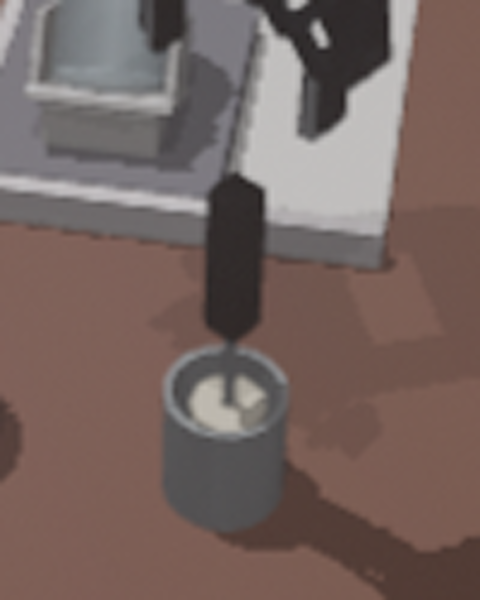

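The stand is square in the corner: its base corner sits at (57,97) in the crop, flush along both bars. The fingers straddle the brush handle at (235,190). Next I descend and grip.

```bash
python3 -m handwheel '0 -.8 -2 0 0 0 1;0 -.8 -5 0 0 0 1;0 -.8 -8 0 0 0 1;0 -.8 -10 0 0 0 1;0 -.8 -10.9 0 0 0 .7;0 -.8 -10.9 0 0 0 .5;0 -.8 -10.9 0 0 0 .3;0 -.8 -10.9 0 0 0 .15' 60
python3 -m handwheel '0 0 0 0 0 0 0;0 0 0 0 0 0 0;0 0 0 0 0 0 0;0 0 0 0 0 0 0;0 0 0 0 0 0 0;0 0 0 0 0 0 0'
```

```text
time_s: 10.2
position: [0.4899, 0.3472, 0.1519]
tool_rot: [[0.506, 0.863, 0.003], [0.863, -0.506, 0.001], [0.003, 0.002, -1.0]]
ft_force: [-0.1, 0.3, 0.0]
grip_width: 0.0387
gripper_force: 0.0
time_s: 10.7
position: [0.4894, 0.3476, 0.1516]
tool_rot: [[0.505, 0.863, 0.002], [0.863, -0.505, 0.001], [0.002, 0.001, -1.0]]
ft_force: [-1.0, -0.1, 5.8]
grip_width: 0.021
gripper_force: 59.9
```

```bash
python3 -m handwheel '0 0 1 0 0 0 0;0 0 3 0 0 0 0;0 0 6 0 0 0 0;0 0 9.5 0 0 0 0;0 0 13 0 0 0 0;0 0 15 0 0 0 0;0 0 15 0 0 0 0;0 0 15 0 0 0 0'
python3 -c "
from h import *
s=status.observe();p=s['position'];R=s['tool_rot'];print(p,s['ft_force'])
n=[('top',T:=cam('top')),('side',S:=cam('side'))]
for k,c in n:
    im=get_image(k)['color'][:,:,::-1].copy()
    A=proj(c,[p+R[:,2]*.1456,p+R[:,2]*.0906]);print(k,A)
    u,v=A.mean(0).astype(int);x,y=u-40,v-40
    im=cv2.resize(im[y:y+80,x:x+80],None,fx=5,fy=5,interpolation=cv2.INTER_CUBIC)
    for a in A: cv2.circle(im,tuple(int(q) for q in ((a-[x,y]+.5)*5-.5)),3,(0,0,255),-1)
    cv2.imwrite('pics/g_'+k+'.png',im)
a,b=[cv2.imread('pics/g_%s.png'%k) for k in('top','side')];cv2.imwrite('pics/g.png',np.hstack([a,b]))"
```

```text
time_s: 11.37
position: [0.4891, 0.3472, 0.3011]
tool_rot: [[0.505, 0.863, 0.002], [0.863, -0.505, 0.001], [0.002, 0.001, -1.0]]
ft_force: [-0.0, -0.5, -2.2]
grip_width: 0.0212
gripper_force: 59.2
[0.48908493 0.34724383 0.30112757] [-0.0367661  -0.50021265 -2.22986152]
top [[164.75695978 237.68495665]
 [156.51696643 234.15129808]]
side [[338.31816624 283.81628806]
 [339.14033378 266.14110438]]
```

View pics/g.png

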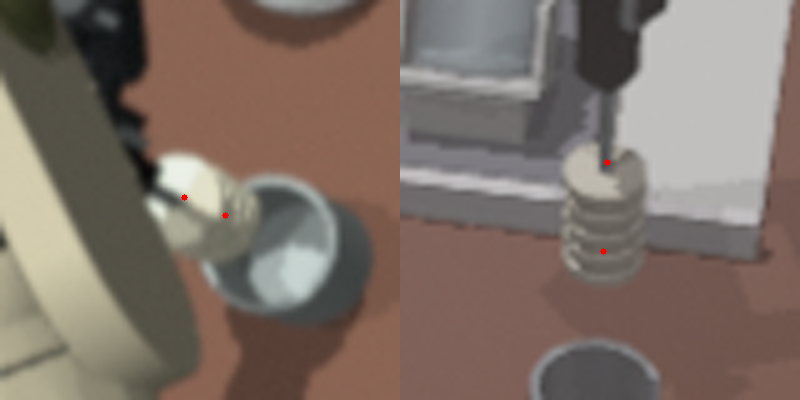

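Brush is on the tool axis to within about 2–3 mm (bristle head centred at (604,215) in the right half). Now the insertion poses.

```bash
cat > w.py <<'E'
from h import *
from scipy.spatial.transform import Rotation as Ro
L=.1456
a0=np.radians(1.97);Rz=Ro.from_euler('z',a0).as_matrix()
Rb=Rz@Ro.from_euler('x',32,degrees=True).as_matrix()
B=np.array([.6049,.0748,.004])+Rz@[0,.035,.048]
def where():
    s=status.observe();p=s['position'];R=s['tool_rot'];e=p+R[:,2]*L
    print('t',s['time_s'],'end in beaker mm',np.round(Rb.T@(e-B)*1000,1),'tilt err deg',np.round(Ro.from_matrix(np.c_[Rb.T@-R[:,2],[0,0,0],[0,0,0]][:3,:3]).as_rotvec()*0+0,1) if 0 else np.round(np.degrees((Rb.T@-R[:,2])[:2]),1),'F beaker',np.round(Rb.T@s['ft_force'],1))
    return p,R
def togo(b):
    p,R=where();a=Rb[:,2];t=B+Rb@np.array(b)/1000+a*L
    z=-R[:,2];v=np.cross(z,a);an=np.arcsin(np.linalg.norm(v));print('togo cm',np.round((t-p)*100,2),'rot',np.round(np.degrees(v/np.linalg.norm(v)*an),1))
E
python3 -c "
from w import *
togo([0,0,130]);togo([0,0,10]);print('beaker axes per cm',np.round(Rb,3))"
```

```text
t 11.5667 end in beaker mm [-107.2  257.8  -42.1] tilt err deg [ 0.2 30.4] F beaker [-0.1 -0.2 -0.9]
togo cm [ 12.   -38.33  -1.28] rot [32.1  1.  -0.1]
t 11.5667 end in beaker mm [-107.2  257.8  -42.1] tilt err deg [ 0.2 30.4] F beaker [-0.1 -0.2 -0.9]
togo cm [ 11.78 -31.97 -11.46] rot [32.1  1.  -0.1]
beaker axes per cm [[ 0.999 -0.029  0.018]
 [ 0.034  0.848 -0.53 ]
 [ 0.     0.53   0.848]]
```

```bash
python3 -m handwheel '0 -2 3 0 0 0 0;0 -6 5 0 0 0 0;0 -10 5 0 0 0 0;0 -14 5 5 0 0 0;0 -18 5 10 0 0 0;0 -22 5 15 0 0 0;0 -26 5 20 0 0 0;0 -30 5 25 .5 0 0'
python3 -m handwheel '0 -4 0 5 .3 0 0;0 -8.3 0 7.1 .5 0 0;3 -8.3 -2 7.1 .5 0 0;6 -8.3 -4 7.1 .5 0 0;9 -8.3 -5 7.1 .5 0 0;11.5 -8.3 -6 7.1 .5 0 0;12 -8.3 -6.3 7.1 .5 0 0;12 -8.3 -6.3 7.1 .5 0 0'
python3 -c "
from w import *
togo([0,0,130])"
```

```text
time_s: 12.23
position: [0.4883, 0.0456, 0.3501]
tool_rot: [[0.507, 0.862, -0.007], [0.781, -0.456, 0.427], [0.365, -0.222, -0.904]]
ft_force: [1.8, 0.4, -0.7]
grip_width: 0.0213
gripper_force: 59.0
time_s: 12.9
position: [0.6096, -0.0356, 0.2845]
tool_rot: [[0.512, 0.859, -0.02], [0.732, -0.424, 0.533], [0.449, -0.287, -0.846]]
ft_force: [-0.8, -0.4, -1.0]
grip_width: 0.0214
gripper_force: 59.2
t 12.9 end in beaker mm [  0.6   0.3 128.7] tilt err deg [ 0.1 -0.2] F beaker [-0.8 -0.8 -0.6]
togo cm [-0.08 -0.05  0.12] rot [-0.2 -0.1 -0. ]
```

```bash
python3 -m handwheel '-.1 .5 -.8 0 0 0 0;-.1 1.1 -1.7 0 0 0 0;-.15 1.7 -2.6 0 0 0 0;-.15 2.3 -3.6 0 0 0 0;-.2 2.9 -4.6 0 0 0 0;-.2 3.6 -5.8 0 0 0 0;-.2 4.2 -6.8 0 0 0 0;-.2 4.7 -7.6 0 0 0 0'
python3 -c "
from w import *
togo([0,0,20])"
```

```text
time_s: 13.57
position: [0.6058, 0.012, 0.2109]
tool_rot: [[0.511, 0.86, -0.016], [0.733, -0.425, 0.531], [0.45, -0.283, -0.847]]
ft_force: [0.7, -0.4, -1.0]
grip_width: 0.0214
gripper_force: 59.3
t 13.5667 end in beaker mm [-0.9  1.5 41. ] tilt err deg [-0.1 -0.1] F beaker [ 0.7 -0.9 -0.6]
togo cm [ 0.09  1.01 -1.84] rot [-0.1  0.1  0.1]
```

```bash
python3 -m handwheel '0 .3 -.5 0 0 0 0;0 .6 -1 0 0 0 0;0 .9 -1.5 0 0 0 0;0 1.2 -2 0 0 0 0;0 1.4 -2.3 0 0 0 0;0 1.4 -2.3 0 0 0 0'
python3 -m handwheel '0 .05 -.08 0 0 0 0;0 .1 -.16 0 0 0 0;0 .15 -.24 0 0 0 0;0 .15 -.24 0 0 0 0'
python3 -c "
from w import *
where()"
```

```text
time_s: 14.07
position: [0.6068, 0.0256, 0.1874]
tool_rot: [[0.511, 0.86, -0.017], [0.733, -0.425, 0.532], [0.45, -0.284, -0.847]]
ft_force: [1.4, 0.1, -1.9]
grip_width: 0.0212
gripper_force: 59.2
time_s: 14.4
position: [0.6071, 0.0267, 0.1856]
tool_rot: [[0.511, 0.86, -0.016], [0.733, -0.425, 0.531], [0.45, -0.283, -0.847]]
ft_force: [-0.3, 0.8, -1.3]
grip_width: 0.021
gripper_force: 59.2
t 14.4 end in beaker mm [ 0.8  0.6 11.8] tilt err deg [-0.1 -0.1] F beaker [-0.3  0.  -1.6]
```

```bash
python3 -m handwheel '0 .05 -.08 0 0 0 0;0 .1 -.16 0 0 0 0;0 .15 -.24 0 0 0 0;0 .15 -.24 0 0 0 0'
python3 -m handwheel '0 .05 -.08 0 0 0 0;0 .1 -.16 0 0 0 0;0 .1 -.16 0 0 0 0'
python3 -c "
from w import *
where()"
```

```text
time_s: 14.73
position: [0.607, 0.0284, 0.1831]
tool_rot: [[0.511, 0.86, -0.016], [0.733, -0.425, 0.531], [0.45, -0.283, -0.847]]
ft_force: [0.1, 1.0, -0.2]
grip_width: 0.0213
gripper_force: 59.2
time_s: 14.98
position: [0.607, 0.0294, 0.1815]
tool_rot: [[0.511, 0.86, -0.016], [0.733, -0.425, 0.531], [0.45, -0.283, -0.847]]
ft_force: [0.6, -0.0, -1.3]
grip_width: 0.0216
gripper_force: 59.2
t 14.9833 end in beaker mm [0.8 0.7 6.9] tilt err deg [-0.1 -0.1] F beaker [ 0.6 -0.8 -1.1]
```

```bash
python3 -m handwheel '0 .05 -.08 0 0 0 0;0 .1 -.16 0 0 0 0;0 .1 -.16 0 0 0 0'
python3 -m handwheel '0 .03 -.04 0 0 0 0;0 .05 -.08 0 0 0 0;0 .05 -.08 0 0 0 0'
python3 -c "
from w import *
where()"
```

```text
time_s: 15.23
position: [0.6072, 0.0298, 0.1811]
tool_rot: [[0.51, 0.86, -0.015], [0.733, -0.425, 0.531], [0.45, -0.282, -0.847]]
ft_force: [-2.5, -4.6, 4.6]
grip_width: 0.0213
gripper_force: 60.4
time_s: 15.48
position: [0.6073, 0.0298, 0.1811]
tool_rot: [[0.51, 0.86, -0.014], [0.733, -0.426, 0.53], [0.45, -0.281, -0.848]]
ft_force: [-3.8, -6.4, 10.9]
grip_width: 0.0215
gripper_force: 61.2
t 15.4833 end in beaker mm [1.5 0.7 6.3] tilt err deg [-0.2 -0. ] F beaker [-4.   0.5 12.6]
```

```bash
python3 -m handwheel '0 -.25 .4 0 0 0 0;0 -.5 .8 0 0 0 0;0 -.8 .65 0 0 0 0;0 -1.1 .5 0 0 0 0;0 -1.4 .3 0 0 0 0;0 -1.4 .3 0 0 0 0'
python3 -c "
from w import *
where()"
python3 -m handwheel '0 -.08 -.05 0 0 0 0;0 -.16 -.1 0 0 0 0;0 -.24 -.15 0 0 0 0;0 -.24 -.15 0 0 0 0'
python3 -c "
from w import *
where()"
```

```text
time_s: 15.98
position: [0.6069, 0.0162, 0.1814]
tool_rot: [[0.512, 0.859, -0.017], [0.732, -0.426, 0.532], [0.45, -0.284, -0.847]]
ft_force: [-0.2, -0.7, -0.5]
grip_width: 0.0211
gripper_force: 59.1
t 15.9833 end in beaker mm [  0.2 -10.5  13.7] tilt err deg [-0.1 -0.1] F beaker [-0.3 -0.9 -0.1]
time_s: 16.32
position: [0.607, 0.0143, 0.1806]
tool_rot: [[0.511, 0.86, -0.016], [0.733, -0.425, 0.531], [0.45, -0.283, -0.847]]
ft_force: [-0.3, -0.7, -1.0]
grip_width: 0.0215
gripper_force: 59.1
t 16.3167 end in beaker mm [  0.4 -12.5  14.1] tilt err deg [-0.1 -0.1] F beaker [-0.3 -1.2 -0.5]
```

```bash
python3 -m handwheel '0 -.08 -.05 0 0 0 0;0 -.16 -.1 0 0 0 0;0 -.16 -.1 0 0 0 0'
python3 -c "
from w import *
where()"
python3 -m handwheel '0 -.08 -.05 0 0 0 0;0 -.16 -.1 0 0 0 0;0 -.16 -.1 0 0 0 0'
python3 -c "
from w import *
where()"
```

```text
time_s: 16.57
position: [0.607, 0.0127, 0.1797]
tool_rot: [[0.511, 0.86, -0.016], [0.733, -0.425, 0.531], [0.45, -0.283, -0.847]]
ft_force: [-0.4, -0.7, -2.2]
grip_width: 0.0213
gripper_force: 59.1
t 16.5667 end in beaker mm [  0.3 -14.4  14.2] tilt err deg [-0.1 -0.1] F beaker [-0.4 -1.8 -1.5]
time_s: 16.82
position: [0.607, 0.011, 0.1786]
tool_rot: [[0.511, 0.86, -0.016], [0.733, -0.425, 0.531], [0.45, -0.283, -0.847]]
ft_force: [0.4, -0.4, -2.4]
grip_width: 0.0213
gripper_force: 59.1
t 16.8167 end in beaker mm [  0.3 -16.4  14.2] tilt err deg [-0.1 -0.1] F beaker [ 0.4 -1.6 -1.8]
```

```bash
python3 -m handwheel '0 -.08 -.05 0 0 0 0;0 -.16 -.1 0 0 0 0;0 -.16 -.1 0 0 0 0'
python3 -c "
from w import *
where()"
python3 -m handwheel '0 -.04 -.03 0 0 0 0;0 -.08 -.05 0 0 0 0;0 -.08 -.05 0 0 0 0'
python3 -c "
from w import *
where()"
```

```text
time_s: 17.07
position: [0.607, 0.0099, 0.1781]
tool_rot: [[0.51, 0.86, -0.016], [0.732, -0.425, 0.532], [0.451, -0.284, -0.846]]
ft_force: [-0.2, 2.3, 0.9]
grip_width: 0.0215
gripper_force: 59.4
t 17.0667 end in beaker mm [  0.2 -17.5  14.3] tilt err deg [-0.1 -0.2] F beaker [-0.1  2.4 -0.5]
time_s: 17.32
position: [0.607, 0.0094, 0.1778]
tool_rot: [[0.51, 0.86, -0.016], [0.732, -0.424, 0.533], [0.451, -0.284, -0.846]]
ft_force: [-1.4, 3.6, 5.2]
grip_width: 0.0211
gripper_force: 59.8
t 17.3167 end in beaker mm [  0.1 -18.   14.3] tilt err deg [-0.1 -0.2] F beaker [-1.3  5.9  2.5]
```

```bash
python3 -m handwheel '0 -.23 .45 0 0 0 0;.03 -.76 1.3 0 0 0 0;.05 -1.29 2.15 0 0 0 0;.07 -1.82 3 0 0 0 0;.09 -2.35 3.85 0 0 0 0;.1 -2.88 4.7 0 0 0 0;.11 -3.15 5.1 0 0 0 0;.11 -3.15 5.1 0 0 0 0'
python3 -c "
from w import *
where()"
```

```text
time_s: 17.98
position: [0.6086, -0.0237, 0.2296]
tool_rot: [[0.51, 0.86, -0.014], [0.733, -0.426, 0.531], [0.45, -0.281, -0.848]]
ft_force: [0.1, 1.9, 1.9]
grip_width: 0.0214
gripper_force: 59.7
t 17.9833 end in beaker mm [  1.  -19.1  75.8] tilt err deg [-0.3 -0.1] F beaker [0.2 2.7 0.6]
```

```bash
python3 -m handwheel '0 -.03 -.02 0 0 0 0;0 -.03 -.02 0 0 0 0;0 -.03 -.02 0 0 0 0;0 -.03 -.02 0 0 0 0'
python3 -c "
from w import *
where()"
```

```text
time_s: 18.32
position: [0.6082, -0.0229, 0.2279]
tool_rot: [[0.51, 0.86, -0.016], [0.733, -0.425, 0.531], [0.45, -0.283, -0.847]]
ft_force: [0.6, 2.7, 3.0]
grip_width: 0.0212
gripper_force: 59.6
t 18.3167 end in beaker mm [  0.2 -19.   73.9] tilt err deg [-0.1 -0.1] F beaker [0.7 3.9 1.1]
```

```bash
python3 -m handwheel '0 .4 -.6 0 0 0 0;-.03 .9 -1.4 0 0 0 0;-.05 1.4 -2.2 0 0 0 0;-.07 1.9 -3 0 0 0 0;-.09 2.4 -3.8 0 0 0 0;-.1 2.9 -4.5 0 0 0 0;-.1 2.95 -4.6 0 0 0 0;-.1 2.95 -4.6 0 0 0 0'
python3 -c "
from w import *
togo([0,-14,8])"
```

```text
time_s: 18.98
position: [0.6067, 0.007, 0.1811]
tool_rot: [[0.511, 0.859, -0.018], [0.733, -0.424, 0.532], [0.449, -0.285, -0.847]]
ft_force: [-0.6, 3.6, -1.6]
grip_width: 0.0216
gripper_force: 59.0
t 18.9833 end in beaker mm [ -0.5 -18.5  18.4] tilt err deg [-0.  -0.1] F beaker [-0.5  2.2 -3.3]
togo cm [ 0.02  0.96 -0.62] rot [-0.1 -0.   0. ]
```

```bash
python3 -m handwheel '0 .3 -.1 0 0 0 0;0 .6 -.3 0 0 0 0;0 .8 -.5 0 0 0 0;0 .93 -.6 0 0 0 0;0 .98 -.68 0 0 0 0;0 1.03 -.76 0 0 0 0;0 1.03 -.76 0 0 0 0'
python3 -m handwheel '0 .05 -.08 0 0 0 0;0 .1 -.16 0 0 0 0;0 .1 -.16 0 0 0 0'
python3 -c "
from w import *
where()"
```

```text
time_s: 19.57
position: [0.6072, 0.0167, 0.1743]
tool_rot: [[0.511, 0.86, -0.016], [0.733, -0.425, 0.531], [0.45, -0.283, -0.847]]
ft_force: [0.7, 0.4, -0.2]
grip_width: 0.0216
gripper_force: 59.3
time_s: 19.82
position: [0.6073, 0.0173, 0.1737]
tool_rot: [[0.51, 0.86, -0.015], [0.733, -0.425, 0.531], [0.45, -0.282, -0.847]]
ft_force: [-2.3, -3.0, 5.2]
grip_width: 0.0216
gripper_force: 60.2
t 19.8167 end in beaker mm [  0.9 -13.8   6.7] tilt err deg [-0.2 -0.1] F beaker [-2.4  0.3  5.9]
```

```bash
python3 -m handwheel '0 .03 -.04 0 0 0 0;0 .03 -.04 0 0 0 0;0 .03 -.04 0 0 0 0'
python3 -m handwheel '0 .2 .8 0 0 0 0;0 -.3 1.6 0 0 0 0;-.0 -.8 2.5 0 0 0 0;0 -1.4 3.4 0 0 0 0;0 -2 4.4 0 0 0 0;0 -2.7 5.5 0 0 0 0;0 -3.4 6.6 0 0 0 0;0 -4.1 7.7 0 0 0 0'
python3 -c "
from w import *
where()"
```

```text
time_s: 20.07
position: [0.6074, 0.0173, 0.1737]
tool_rot: [[0.51, 0.86, -0.014], [0.733, -0.426, 0.531], [0.45, -0.281, -0.848]]
ft_force: [-0.8, -4.4, 8.3]
grip_width: 0.0213
gripper_force: 60.6
time_s: 20.73
position: [0.6072, -0.0239, 0.2507]
tool_rot: [[0.511, 0.86, -0.015], [0.733, -0.426, 0.531], [0.45, -0.282, -0.847]]
ft_force: [0.0, -0.1, -1.2]
grip_width: 0.0216
gripper_force: 59.2
t 20.7333 end in beaker mm [-0.7 -7.9 93.8] tilt err deg [-0.2 -0.1] F beaker [ 0.  -0.7 -0.9]
```

```bash
python3 -m handwheel '0 -1 1.7 0 0 0 0;0 -2.1 3.4 0 0 0 0;0 -3.2 5.1 0 0 0 0;-1 -4 6.5 0 0 0 0;-4 -4.3 8 0 0 0 0;-7.5 -4.3 9 0 0 0 0;-11 -4.3 9.5 0 0 0 0;-11.8 -2 10 0 0 0 0'
python3 -m handwheel '0 4 0 -6 0 0 0;0 8 0 -12 0 0 0;0 12 0 -18 0 0 0;0 16 0 -24 0 0 0;0 20 0 -30 0 0 0;0 24 0 -32.1 -1 0 0;0 28 0 -32.1 -1 0 0;0 32 0 -32.1 -1 0 0'
python3 -c "
from h import *
s=status.observe();R=s['tool_rot'];p=s['position'];print('togo',np.round((np.array([.4894,.3476,.1516])-p)*100,2))
from scipy.spatial.transform import Rotation as Ro
R0=np.array([[0.505, 0.863, 0.002], [0.863, -0.505, 0.001], [0.002, 0.001, -1.0]]);print(np.degrees(Ro.from_matrix(R0@R.T).as_rotvec()))"
```

```text
time_s: 21.4
position: [0.4863, -0.0454, 0.3507]
tool_rot: [[0.514, 0.858, -0.014], [0.731, -0.43, 0.53], [0.449, -0.282, -0.848]]
ft_force: [0.3, 0.4, -1.4]
grip_width: 0.0212
gripper_force: 59.2
time_s: 22.07
position: [0.4883, 0.2795, 0.3505]
tool_rot: [[0.506, 0.863, 0.001], [0.863, -0.506, 0.0], [0.001, 0.001, -1.0]]
ft_force: [0.7, -0.7, -1.8]
grip_width: 0.0215
gripper_force: 59.2
togo [  0.11   6.81 -19.89]
[ 0.0483255  -0.03067813  0.05644893]
```

```bash
python3 -m handwheel '.1 4 0 0 0 0 0;.1 6.8 0 0 0 0 0;.1 6.8 -3 0 0 0 0;.1 6.8 -5 0 0 0 0;.1 6.8 -5 0 0 0 0'
python3 -c "
from h import *
s=status.observe();print(s['position'])
ims=[]
for k,x,y,w in(('top',130,200,80),('side',300,240,100)):
    im=get_image(k)['color'][y:y+w,x:x+w,::-1];ims.append(cv2.resize(im,(400,400),interpolation=cv2.INTER_CUBIC))
cv2.imwrite('pics/p.png',np.hstack(ims))"
```

```text
time_s: 22.48
position: [0.4891, 0.3447, 0.2958]
tool_rot: [[0.506, 0.862, -0.007], [0.862, -0.506, -0.003], [-0.006, -0.004, -1.0]]
ft_force: [-0.7, -0.8, -0.7]
grip_width: 0.021
gripper_force: 59.0
[0.48908876 0.34474262 0.29575604]
```

View pics/p.png

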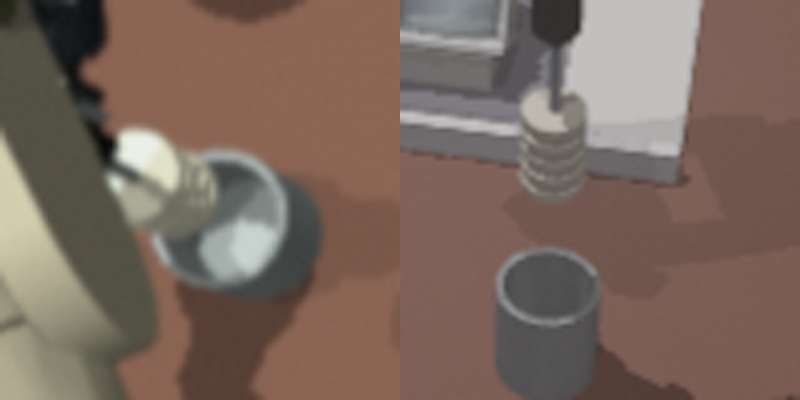

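Brush hangs straight above the pot (head at (553,145), pot at (548,290) in the right half), as at lift-off. Lower it.

```bash
python3 -m handwheel '0 0 -3 0 0 0 0;0 0 -6 0 0 0 0;0 0 -8 0 0 0 0;0 0 -10 0 0 0 0;0 0 -12 0 0 0 0;0 0 -13.2 0 0 0 0;0 0 -14 0 0 0 0;0 0 -14 0 0 0 0'
python3 -m handwheel '0 0 -.15 0 0 0 0;0 0 -.3 0 0 0 0;0 0 -.3 0 0 0 0'
```

```text
time_s: 23.25
position: [0.4907, 0.3447, 0.1596]
tool_rot: [[0.507, 0.862, 0.0], [0.862, -0.507, 0.0], [0.0, 0.0, -1.0]]
ft_force: [-0.9, 0.6, -1.2]
grip_width: 0.0214
gripper_force: 59.2
time_s: 23.5
position: [0.4906, 0.3451, 0.1574]
tool_rot: [[0.507, 0.862, 0.002], [0.862, -0.507, 0.001], [0.002, 0.001, -1.0]]
ft_force: [-0.1, -0.8, -0.4]
grip_width: 0.0215
gripper_force: 59.2
```

```bash
python3 -m handwheel '-.1 .25 -.15 0 0 0 0;-.1 .25 -.3 0 0 0 0;-.1 .25 -.45 0 0 0 0;-.1 .25 -.45 0 0 0 0'
python3 -m handwheel '0 0 -.1 0 0 0 0;0 0 -.2 0 0 0 0;0 0 -.2 0 0 0 0'
```

```text
time_s: 23.83
position: [0.489, 0.3476, 0.1517]
tool_rot: [[0.506, 0.862, 0.0], [0.862, -0.506, -0.0], [-0.0, 0.0, -1.0]]
ft_force: [0.2, -0.5, -0.9]
grip_width: 0.0212
gripper_force: 59.4
time_s: 24.08
position: [0.4893, 0.3478, 0.1516]
tool_rot: [[0.506, 0.862, 0.002], [0.862, -0.506, 0.001], [0.002, 0.001, -1.0]]
ft_force: [-2.6, -0.1, 9.0]
grip_width: 0.0211
gripper_force: 60.7
```

Back on the pot floor at the same height as at the grasp. I'll back the pressure off slightly, release, and rise.

```bash
python3 -m handwheel '0 0 .15 0 0 0 0;0 0 .15 0 0 0 .3;0 0 .15 0 0 0 .5;0 0 .15 0 0 0 .7;0 0 .15 0 0 0 1;0 0 .15 0 0 0 1;0 0 .15 0 0 0 1;0 0 .15 0 0 0 1'
python3 -m handwheel '0 0 1 0 0 0 1;0 0 3 0 0 0 1;0 0 6 0 0 0 1;0 0 10 0 0 0 1;0 0 14 0 0 0 1;-2 0 17 0 0 0 1;-6 0 18 0 0 0 1;-10 0 18 0 0 0 1'
python3 -c "
from h import *
ims=[]
for k,x,y,w in(('top',150,140,230,),('side',245,210,150)):
    im=get_image(k)['color'][y:y+140,x:x+w,::-1];ims.append(cv2.resize(im,None,fx=3.4 if k=='top' else 1,fy=3.4 if k=='top' else 1,interpolation=cv2.INTER_CUBIC))
cv2.imwrite('pics/e.png',ims[0]);print(ims[0].shape)"
```

```text
time_s: 24.75
position: [0.4892, 0.3476, 0.1514]
tool_rot: [[0.506, 0.862, 0.0], [0.862, -0.506, 0.0], [0.0, 0.0, -1.0]]
ft_force: [-0.1, 0.6, 0.1]
grip_width: 0.0851
gripper_force: 0.0
time_s: 25.42
position: [0.389, 0.3475, 0.3348]
tool_rot: [[0.508, 0.862, 0.006], [0.862, -0.508, 0.003], [0.006, 0.003, -1.0]]
ft_force: [-0.3, 1.6, -0.2]
grip_width: 0.0852
gripper_force: 0.0
(476, 782, 3)
```

View pics/e.png

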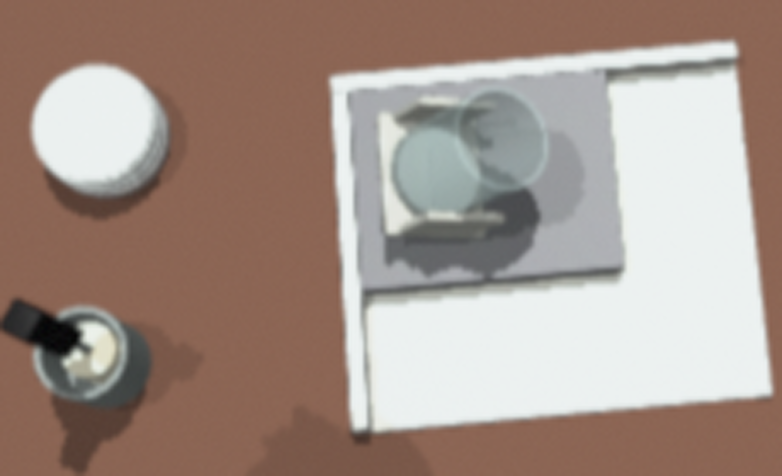

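```bash
python3 - <<'E'
from h import *
b=cv2.resize(cv2.imread('pics/t3.png'),(146,132),interpolation=cv2.INTER_AREA).astype(np.float32)
a=get_image('top')['color'][145:277,240:386,::-1].astype(np.float32)
# -y edge of the stand (cols ~85-95, rows 25-70)
for n,(r,c) in {'-y edge dx':(slice(25,68),slice(82,100)),'-x edge dy':(slice(68,86),slice(45,82)),'tray ref':(slice(70,118),slice(120,142))}.items():
    print(n,cv2.phaseCorrelate(b[r,c,1].copy(),a[r,c,1].copy()))
E
```

```text
-y edge dx ((0.29828925206283863, 0.2979929689302985), 0.9499249188988297)
-x edge dy ((0.007331732218791132, -0.07936699113673029), 1.0060228215737474)
tray ref ((0.015291678180433976, 0.010287396585148656), 1.004593818862405)
```

The stand has moved only about 0.7 mm since the push, inside the 4 mm limit, and the brush stands in its pot as it did at the start. Handing in.

```bash
python3 -c "
from rig import env
print(env.close_job())"
```

```text
the job is handed in; nothing more can be done
None
```

I handed the job in with every step carried out, though no verdict came back: the stand is home in the corner (drifted about 0.7 mm), the beaker was scrubbed bottom, lower wall, bottom with peak forces around 13 N, and the brush is back in its pot.

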